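Hang the red spanner back on its stud

TASK

Put the red-sleeved spanner away: hang it by its ring on the empty stud of the red plate on the sloping tool rack, flat against the plate and let down behind the stud's head so that it hangs on the neck, jaw end down. The stud may stand a little to either side in its slot, so feel for it gently rather than forcing the ring on, and do not let go before the ring is on it. Leave all other tools and things where they are.

Things in the scene. Friction and masses are not known exactly. Their poses are not given: they have to be found in the camera images.
- spanner: Loose steel spanner with a red sleeve, 190 mm long, 0.18 to 0.33 kg, lying flat on the 4 mm thick red mat (its top at z = 0.004). Origin: under the middle of its length, on its underside. +x runs along the shank to the ring end, +z up out of its face; both faces are alike. 12 mm thick at both ends; shank 14 mm wide, 7 mm thick (z 2.5 to 9.5 mm), centred between the faces. Balances near its middle.
- sleeve (a point): Middle of the spanner's red sleeve, the place to grip (spanner frame x +12.5, y 0, z +6 mm; 65 mm from the ring's centre). The sleeve is 65 mm long (x -20 to +45 mm), 16 mm wide, 9 mm thick (z 1.5 to 10.5 mm).
- ring (a point): Centre of the hole in the spanner's ring, at mid thickness (spanner frame x +77.5, y 0, z +6 mm). The ring is 35 mm across outside, its hole 23 mm, hole axis along the spanner's z, 12 mm deep.
- jaw (a point): Middle of the spanner's open-jaw head, at mid thickness (spanner frame x -64, y 0, z +6 mm). The head is about 45 mm wide and spans x -95 to -45 mm.
- plate_red: Red plate on the rack's upper rail, fixed, 60 mm up the slope by 74 mm across. Origin: centre of its face. +x points up the slope (away from the robot, 30 degrees above level), +y left along the rail, +z out of the face (up and towards the robot). A steel stud, described under slot, stands out of it along +z. Hung, the ring lies on this face.
- slot (a point): Middle of the slot in the red plate (the plate's origin). The stud is clamped tight in it at plate x = 0 but anywhere from y = -9 to +9 mm, each time anew; no reading tells where: look or feel. Neck 12 mm thick up to z = 16 mm, flat head 19 mm thick from z = 16 to 22.5 mm. The ring passes the head with 2 mm to spare all round; hung on the neck, its centre is 5.5 mm down the slope of the stud.
- rack: Grey sloping tool rack, fixed, 400 mm wide, 250 mm high, rising away from the robot at 30 degrees. Origin: on the table. Its upper rail carries red, blue and yellow plates in any order, 110 mm apart, a stud on each. 115 mm down the slope from the studs is a rubber rest bar, 18 mm wide, 2.5 mm proud of the plates' plane. Between bar and rail (its edge 31 mm below the studs) it is open.
- blue_spanner: Smaller blue-sleeved spanner, 175 mm long, hanging on the blue plate's stud; loose, to be left alone. Origin: centre of the blue plate's face (foot of that stud), +z vertical.
- hook_spanner: Dark hook spanner with a yellow sleeve, 175 mm long, hanging on the yellow plate's stud; loose, to be left alone. Origin: centre of the yellow plate's face (foot of that stud), +z vertical.
- hammer: Hammer, 220 mm, lying at the back of the mat; to be left alone.
- screwdriver: Orange screwdriver, 210 mm, lying at the right edge of the mat; to be left alone.
- glue_bottle: Red bottle with a green cap, 48 mm wide, 130 mm high, standing left of the rack; to be left alone.
- steel_bar: Bright steel bar, 28 mm thick, 180 mm long, lying on the bench at the left; to be left alone.
- parts_cup: Orange mug, 80 mm wide, 95 mm high, standing left of the rack; to be left alone.
Things that resemble listed ones, but are neither listed nor needed, are in the scene too. Leave any pink look-alike of the spanner alone.

How it is judged:
On the way:
1. the ring is over the stud's head and behind it, lying on or just off the red plate, while the fingers still hold the spanner (z of ring in the frame of plate_red between 0.002 and 0.0105 m and y of ring in the frame of plate_red between -0.0138 and 0.0138 m and x of ring in the frame of plate_red between -0.0105 and 0.009 m and contact force between the fingers and spanner above 1 N), for 0.2 s.
At the end, for the whole second after the job is handed in: The red spanner hangs on the red plate's stud: ring centre 2 to 9.5 mm down the slope from the plate's middle, within 13.8 mm of it along the rail, 3 to 9.5 mm off its face (behind the head); jaw at least 125 mm down the slope; flat to 0.10 rad; at rest (under 20 mm/s) (z of ring in the frame of plate_red between 0.003 and 0.0095 m and y of ring in the frame of plate_red between -0.0138 and 0.0138 m and x of ring in the frame of plate_red between -0.0095 and -0.002 m and x of jaw in the frame of plate_red below -0.125 m and angle between the z axis of spanner and the z axis of plate_red, either way round below 0.1 rad and linear speed of spanner below 0.02 m/s); the robot touches nothing.
It fails at once if the spanner is pressed on the red plate, its stud or the rack with more than 60 N (contact force between spanner and plate_red above 60 N or contact force between spanner and rack above 60 N).
It fails at once if another tool or thing on the bench is moved by more than 25 mm (distance of any of blue_spanner, hook_spanner, hammer, screwdriver, glue_bottle, steel_bar, parts_cup from where it was at the start of the episode above 0.025 m).
It also fails if it takes over 64 s, if anything falls off the work surface, if the arm or the gripper's body presses on something with over 40 N, if the wrist force passes 120 N, or if a joint passes its speed limit or range.

ROBOT

A 6-joint arm with a two-finger parallel gripper is mounted at the origin on the work surface. World frame = base frame: x ahead of the robot, y to its left, z up, the work surface at z = 0. Lengths are in m, angles in rad, forces in N, time in s.
With the tool pointing down it reaches from about 0.3 to 0.875 m from the base axis. Payload 6.4 kg.
Tool frame: the origin (TCP) lies at the centre of the arm's flange, where the gripper is bolted on; the fingertips stand 173 mm ahead of it and the grasp point (between the pads) lies 155 mm ahead of it; z points along the fingers, x is the direction in which the jaws open and shut, and the axes are right-handed (so a half turn about z gives the same grasp; the last joint's range is limited). The gripper opens to 85 mm and grips with 20 to 120 N. Pads are 22 mm wide; open, the fingers measure 114 mm over their backs; the gripper's body (76 mm by 85 mm) begins 54 mm behind the grasp point. The pads swing forward as they close: fully open they stand 13 mm farther back than shut.
Start: joints at [-1.539, 0.181, 1.607, -0, 1.354, -0.206], TCP at [0.135, -0.559, 0.405] pointing down, gripper open.
Joint ranges: [-2.99, 2.99], [-0.89, 2.07], [0.3, 2.58], [-1.14, 4.28], [0, 2.63], [-3.12, 3.12]. Speed limits (rad/s): [2.57, 2.57, 3.01, 3.14, 3.14, 3.14].

INTERFACE

Orientations are given as a unit quaternion [w, x, y, z].
In Python, from bench import ctrl gives the robot as it stands. The module is installed in compiled form; this text tells all that it offers.
- The arm moves only by the tool move_arm, never from a script. Its argument "moves" is a list of rows, each an object of numbers: "gripper": the opening in per cent of the stroke, from 0 (shut) to 100 (fully open); "x", "y", "z": the shift along the tool's x, y, z in cm; "roll": the turn about the tool's z in degrees. In form: [{"gripper": .., "x": .., "y": .., "z": .., "roll": ..}, ...]. A call has 1 to 5 rows; each row shifts and turns the commanded pose from where the row before left it, along the tool's axes as they then stand; what a row does not reach is not made up. A row lasts 1/8 s, in which the tool goes at most 62.5 mm and 10.7 degrees, less where a joint would pass 70% of its speed; a pose out of reach is approached as far as the arm can. A call is refused whole if a number of a shift passes 6.25 or a number of a turn 10.7, either way. A call with a gripper value outside its range is refused whole. The fingers move at their own pace and stop on an object; the grip force is fixed at half the most. Time passes only in rows, so rows that do not move let the fingers close. It gives the time, the measured TCP pose, the force and the opening at its end, in the units of the state.
- ctrl.get_obs(): the state, without advancing time (a new reading comes with each control period).
- ctrl.camera(name): name is "scene" or "top" or "wrist"; returns a dict with "img" (384x512x3 uint8, red, green, blue), "fx", "fy", "cx", "cy" (pixels), "D" ([k1, k2, p1, p2, k3] as OpenCV has them; the pictures are not rectified), "world_from_camera" (4x4, takes a point from camera to world coordinates); the wrist camera has in their place "tool_from_camera" (4x4, takes a point from camera to tool coordinates, whose origin is the TCP and whose axes are the tool frame's). Camera axes: x right, y up, looking along -z (the intrinsics and any distortion apply to the point x, -y, -z); pixel columns grow to the right and rows downward; lengths in m; the calibration is good to about 2 mm. A picture is of the moment at which its call begins: read the wrist's pose just before it. There is no depth.
- ctrl.hand_in(): hands the job in, once; it reports no verdict.
The state is a dict: "time_s": time; "q": joint angles; "dq": joint speeds; "joint_efforts": joint torques, N m; "eef_pos": TCP position; "eef_rot": TCP orientation; "wrist_force": force on the tool from outside, world axes, zero at the start; "torque": the same for the moment, N m; "opening": opening from 0.0 (shut) to 1.0 (fully open).
Only numpy, scipy, OpenCV 4.12 (cv2) and the standard library are available. Lean on these libraries where they do the work, as an engineer would, in place of code of your own. Each camera call takes 0.05 s, during which the arm holds its last target. There are 200 camera calls.

## Working session

There is one attempt and no reset: what is moved stays moved. The work goes in short steps, Python scripts to look and compute and a tool call to move; the robot and the scene stay as the last step left them, time stands still between calls to the robot, and variables do not carry over. Pictures are saved under pics/ and viewed, about 8 in all and at most 12, crops included, and the job is handed in when it is done.

Besides the shell and the picture viewer there is one more tool, called after "Request:" as name([rows], argument=value, ...), one row to a line, values as JSON. move_arm: Moves the arm, as the interface text tells. Its arguments: {"type":"object","properties":{"moves":{"type":"array","items":{"type":"object","properties":{"gripper":{"type":"number"},"x":{"type":"number"},"y":{"type":"number"},"z":{"type":"number"},"roll":{"type":"number"}}}}},"required":["moves"]}

```bash
mkdir -p pics; cat > h.py <<'E'
import numpy as np, cv2
from scipy.spatial.transform import Rotation as R
from bench import ctrl
def pose():
    o=ctrl.get_obs(); T=np.eye(4); q=o['eef_rot']; T[:3,:3]=R.from_quat([q[1],q[2],q[3],q[0]]).as_matrix(); T[:3,3]=o['eef_pos']; return T,o
def cam(n):
    T,o=pose(); c=ctrl.camera(n)
    c['W']=T@np.array(c['tool_from_camera']) if n=='wrist' else np.array(c['world_from_camera'])
    c['K']=np.array([[c['fx'],0,c['cx']],[0,c['fy'],c['cy']],[0,0,1.]]); c['D']=np.array(c['D'],float); return c
def ray(c,uv):
    p=cv2.undistortPoints(np.array(uv,float).reshape(-1,1,2),c['K'],c['D']).reshape(-1,2)
    d=np.c_[p[:,0],-p[:,1],-np.ones(len(p))]@c['W'][:3,:3].T
    return c['W'][:3,3],d
def onplane(c,uv,n,d0):
    o,d=ray(c,uv); n=np.array(n,float); t=(d0-o@n)/(d@n); return o+d*t[:,None]
def proj(c,P):
    P=np.atleast_2d(P); q=(P-c['W'][:3,3])@c['W'][:3,:3]; q=q*[1,-1,-1]
    return cv2.projectPoints(q.reshape(-1,1,3),np.zeros(3),np.zeros(3),c['K'],c['D'])[0].reshape(-1,2)
def save(n,img,s=1): cv2.imwrite('pics/'+n+'.png',cv2.resize(img[:,:,::-1],None,fx=s,fy=s,interpolation=cv2.INTER_CUBIC))
E
python3 - <<'E'
from h import *
a=cam('scene');b=cam('top')
np.savez('first.npz',a=a['img'],b=b['img'])
im=np.hstack([a['img'],b['img']]); save('a',a['img'],1.5);save('b',b['img'],1.5)
for c in(a,b):print(c['W'].round(3),c['fx'],c['D'])
E
```

```text
[[ 0.836 -0.448  0.318  0.922]
 [ 0.549  0.686 -0.477 -0.707]
 [-0.004  0.573  0.819  1.4  ]
 [ 0.     0.     0.     1.   ]] 395.1583177623998 [-0.13318046  0.          0.          0.          0.        ]
[[-0.000e+00  9.960e-01 -8.800e-02  3.190e-01]
 [-1.000e+00  1.000e-03  1.000e-02  1.000e-02]
 [ 1.000e-02  8.800e-02  9.960e-01  1.384e+00]
 [ 0.000e+00  0.000e+00  0.000e+00  1.000e+00]] 387.8359986344808 [-0.05831926  0.          0.          0.          0.        ]
```

View pics/a.png

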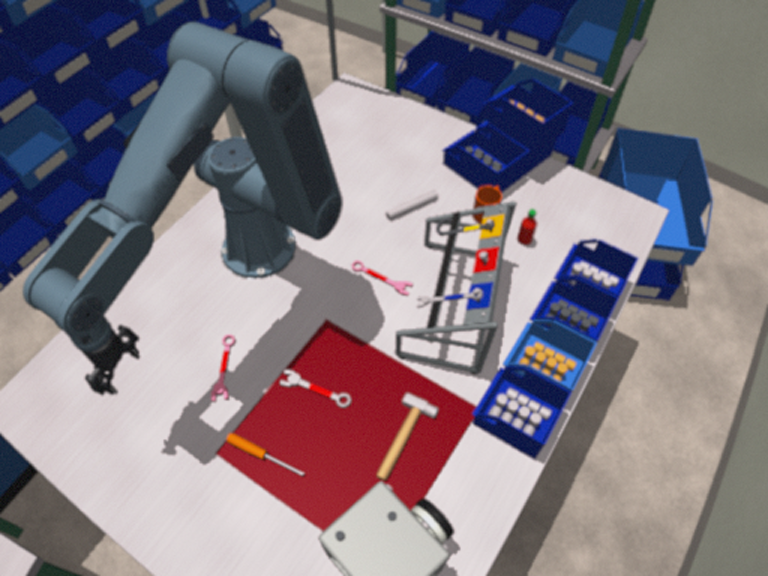

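View pics/b.png

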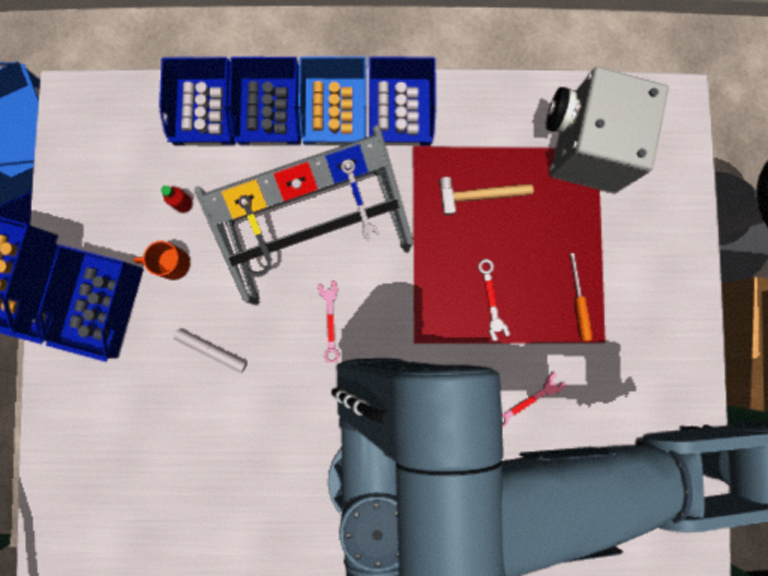

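Candidates for the spanner, in top-view pixels (1.5x enlarged): (a) mat one, ring (486,267), jaw (497,330); (b) ring (331,354), jaw (328,290); (c) one at (530,400), partly hidden. (b) and (c) have pink jaws and rings and lie off the mat. (a) is steel with a red sleeve on the red mat, so it fits. The red plate is the middle one, at (295,182) top and (485,260) scene, and its stud is empty. I'll confirm with a crop and measure.

```bash
python3 - <<'E'
from h import *
a=cam('scene');b=cam('top')
T,o=pose();print(T.round(4),o['wrist_force'])
out=[]
def corners(c,roi):
    x0,y0,x1,y1=roi; im=c['img'][y0:y1,x0:x1].astype(int)
    m=((im[:,:,0]>130)&(im[:,:,1]<70)&(im[:,:,2]<80)).astype(np.uint8)
    n,l,s,ce=cv2.connectedComponentsWithStats(m); k=1+np.argmax(s[1:,4]); m=(l==k).astype(np.uint8)
    ct=max(cv2.findContours(m,0,1)[0],key=cv2.contourArea); h=cv2.convexHull(ct)
    q=cv2.boxPoints(cv2.minAreaRect(h)); ap=cv2.approxPolyN(h,4) if hasattr(cv2,'approxPolyN') else None
    print(s[k],'box',(q+[x0,y0]).round(1).tolist(),'poly',None if ap is None else (ap.reshape(-1,2)+[x0,y0]).tolist())
corners(b,(178,104,215,138)); corners(a,(308,158,340,186))
# spanner on mat in top: bright pixels
x0,y0,x1,y1=305,165,350,235; im=b['img'][y0:y1,x0:x1].astype(int)
m=((im.min(2)>95)).astype(np.uint8); n,l,s,ce=cv2.connectedComponentsWithStats(m)
for k in range(1,n):
    if s[k,4]>8: print('cc',s[k]+[x0,y0,0,0,0],ce[k]+[x0,y0], onplane(b,ce[k]+[x0,y0],[0,0,1],.016).round(4))
t1=cv2.resize(b['img'][165:240,290:390],(600,450),interpolation=cv2.INTER_CUBIC)
save('c',t1)
t2=np.hstack([cv2.resize(b['img'][85:175,125:275],(780,468),interpolation=cv2.INTER_CUBIC)])
save('d',t2)
E
```

```text
[[ 2.356e-01 -9.719e-01  0.000e+00  1.355e-01]
 [-9.719e-01 -2.356e-01  1.100e-03 -5.587e-01]
 [-1.100e-03 -3.000e-04 -1.000e+00  4.041e-01]
 [ 0.000e+00  0.000e+00  0.000e+00  1.000e+00]] [-0.23040144 -0.81680712 -0.38951465]
[  5   4  29  26 430] box [[182.0, 115.0], [205.1, 107.3], [211.4, 126.2], [188.3, 133.9]] poly [[211, 126], [188, 134], [182, 115], [205, 107]]
[  8   7  16  17 163] box [[316.0, 165.0], [331.0, 165.0], [331.0, 181.0], [316.0, 181.0]] poly [[330, 179], [316, 181], [317, 167], [332, 164]]
cc [319 173  10  14  76] [323.96052632 179.13157895] [[ 0.4947 -0.2635  0.016 ]]
cc [326 204  14  23 157] [331.08280255 215.95541401] [[ 0.3634 -0.2867  0.016 ]]
cc [305 229  45   6 211] [328.19905213 231.99052133] [[ 0.3069 -0.2755  0.016 ]]
```

View pics/c.png

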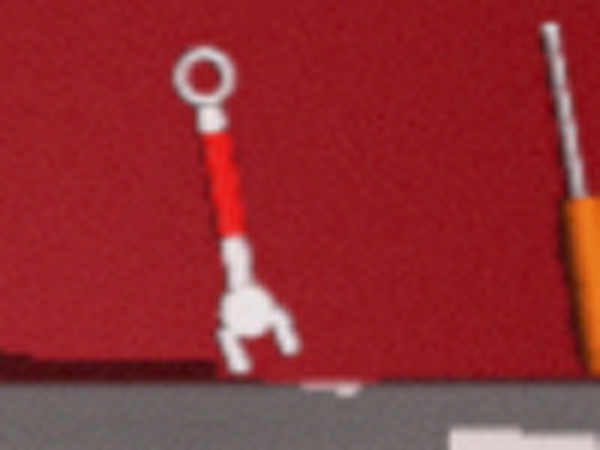

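View pics/d.png

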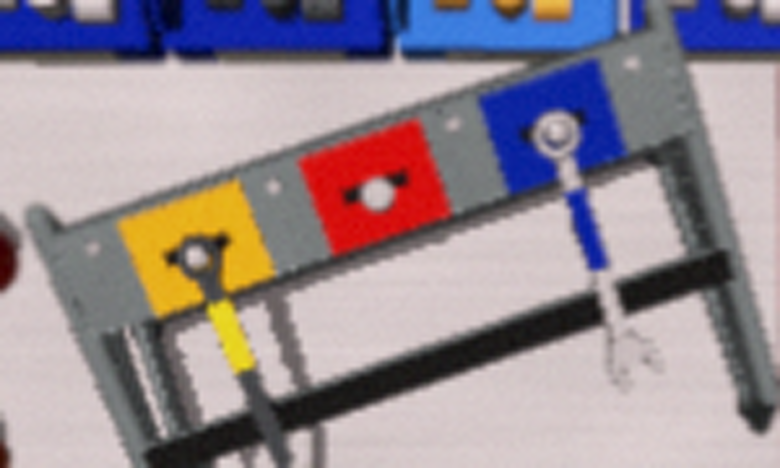

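Crop c confirms (a): steel ring at (205,77), red sleeve (224,187), steel jaw (246,308). Crop d shows the red plate with its empty stud at (378,195), right of the slot's middle.

```bash
python3 - <<'E'
from h import *
from scipy.optimize import least_squares
a=cam('scene');b=cam('top')
P=lambda u,v:[[290+u/6-.4,165+v/6-.4]]
for n,u in (('ring',P(205,77)),('slv',P(224,187)),('jaw',P(246,310))): print(n,onplane(b,u,[0,0,1],.0145)[0].round(4))
# plate fit: centre(3)+yaw from 4 corners in two views, known 60x74 & 30deg
def frame(p):
    cy,sy=np.cos(p[3]),np.sin(p[3]); x=np.array([cy*.866,sy*.866,.5]); y=np.array([-sy,cy,0]); z=np.cross(x,y)
    return np.c_[x,y,z]
loc=np.array([[.03,.037,0],[.03,-.037,0],[-.03,-.037,0],[-.03,.037,0]])
tb=np.array([[182,115],[205,107.3],[211.4,126.2],[188.3,133.9]]); ta=np.array([[332,164.5],[330,180],[316,181.5],[316.7,166.5]])
# order: up-left, up-right, low-right, low-left.
ta=np.array([[317,167],[332,164.5],[330,179.5],[316,181]]) if 0 else ta
def res(p,sub=(0,1)):
    W=loc@frame(p).T+p[:3]; r=[]
    r.append(proj(b,W)-tb); 
    qa=proj(a,W); r.append(qa-ta); return np.concatenate(r).ravel()
s=least_squares(res,[.65,.1,.2,.3],loss='soft_l1'); print(s.x.round(4),res(s.x).reshape(-1,2).round(1).tolist())
p=s.x;F=frame(p); n=F[:,2]
h=onplane(b,[[125+378/5.2-.4,85+195/5.2-.4]],n,n@p[:3]+.0225)[0]; print('stud in plate',((h-p[:3])@F).round(4))
np.save('plate.npy',p)
for k,nm in enumerate('xyz'): print(nm,F[:,k].round(3))
E
```

```text
ring [ 0.501  -0.2632  0.0145]
slv [ 0.4353 -0.2734  0.0145]
jaw [ 0.3624 -0.2853  0.0145]
[0.6476 0.1649 0.2251 0.3418] [[-0.3, 0.4], [-0.1, 0.1], [-0.1, -0.4], [0.4, -0.3], [0.2, -0.2], [-0.4, -0.2], [-1.4, 0.4], [0.8, 0.1]]
stud in plate [ 0.0002 -0.0009  0.0225]
x [0.816 0.29  0.5  ]
y [-0.335  0.942  0.   ]
z [-0.471 -0.168  0.866]
```

Request:
move_arm([
  {"roll":4.5,"x":-2.34,"y":-3.38,"z":1.0},
  {"x":-2.34,"y":-3.38,"z":1.0},
  {"x":-2.34,"y":-3.38,"z":1.0},
  {"x":-2.34,"y":-3.38,"z":1.0},
  {"x":-2.34,"y":-3.38,"z":1.0},
])

```text
validation failed for argument at $.mo...
```

Request:
move_arm([
  {"x":-2.34,"y":-3.38,"z":1.0},
  {"x":-2.34,"y":-3.38,"z":1.0},
  {"x":-2.34,"y":-3.38,"z":1.0},
  {"x":-2.34,"y":-3.38,"z":1.0},
  {"x":-2.34,"y":-3.38,"z":1.0},
])

```text
validation failed for argument at $.mo...
```

Request:
move_arm([
  {"x":0},
  {"x":0},
])

```text
validation failed for argument at $.mo...
```

```bash
python3 - <<'E'
from h import *
T,o=pose();print(T.round(4),o['time_s'])
c=cam('wrist'); print(c['W'].round(3),c['fx'])
save('e',c['img'],1.5); np.save('e.npy',c['img'])
E
```

```text
[[ 2.356e-01 -9.719e-01 -0.000e+00  1.355e-01]
 [-9.719e-01 -2.356e-01  5.000e-04 -5.587e-01]
 [-5.000e-04 -1.000e-04 -1.000e+00  4.044e-01]
 [ 0.000e+00  0.000e+00  0.000e+00  1.000e+00]] 0.3
[[ 0.235  0.928  0.291  0.21 ]
 [-0.972  0.225  0.07  -0.542]
 [-0.    -0.299  0.954  0.374]
 [ 0.     0.     0.     1.   ]] 284.80462590264756
```

View pics/e.png

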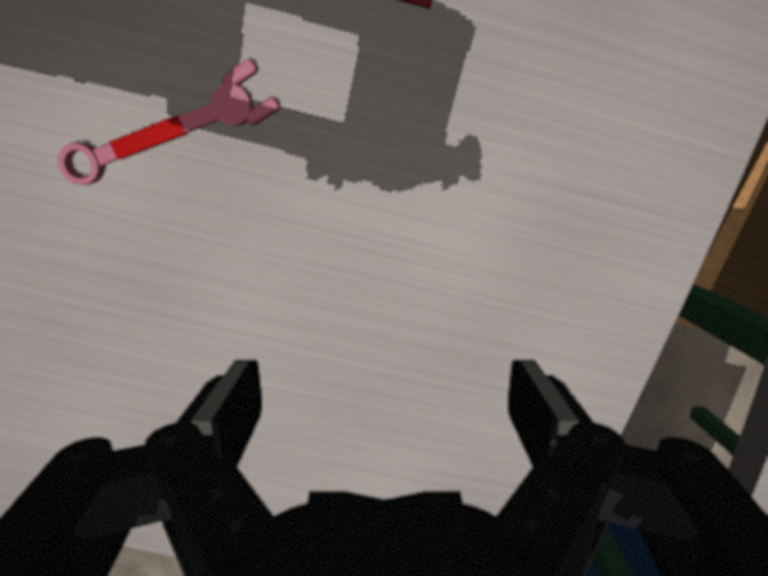

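The move calls were refused, probably because every row needs all its fields. The picture only shows the pink look-alike from the start pose. I'll resend with full rows.

Request:
move_arm([
  {"gripper":100,"roll":4.5,"x":-2.34,"y":-3.38,"z":1.0},
  {"gripper":100,"roll":0,"x":-2.34,"y":-3.38,"z":1.0},
  {"gripper":100,"roll":0,"x":-2.34,"y":-3.38,"z":1.0},
  {"gripper":100,"roll":0,"x":-2.34,"y":-3.38,"z":1.0},
  {"gripper":100,"roll":0,"x":-2.34,"y":-3.38,"z":1.0},
])

```text
time_s: 0.98
eef_pos: [0.2823, -0.4133, 0.3545]
eef_rot: [0.0, 0.761, -0.649, 0.0]
wrist_force: [0.8, -0.1, -0.8]
opening: 0.998
```

Request:
move_arm([
  {"gripper":100,"roll":0,"x":-2.34,"y":-3.38,"z":1.0},
  {"gripper":100,"roll":0,"x":-2.34,"y":-3.38,"z":1.0},
  {"gripper":100,"roll":0,"x":-2.34,"y":-3.38,"z":1.0},
  {"gripper":100,"roll":0,"x":-2.34,"y":-3.38,"z":1.0},
  {"gripper":100,"roll":0,"x":-2.34,"y":-3.38,"z":1.0},
])

```text
time_s: 1.6
eef_pos: [0.4307, -0.271, 0.3046]
eef_rot: [0.0, 0.761, -0.649, 0.0]
wrist_force: [0.3, 0.4, -0.5]
opening: 1.001
```

Request:
move_arm([
  {"gripper":100,"roll":0,"x":0,"y":0,"z":0},
  {"gripper":100,"roll":0,"x":0,"y":0,"z":0},
])

```text
time_s: 1.85
eef_pos: [0.4297, -0.2722, 0.3048]
eef_rot: [0.0, 0.761, -0.648, 0.0]
wrist_force: [-0.8, 0.2, 0.0]
opening: 1.0
```

```bash
python3 - <<'E'
from h import *
T,o=pose();print(T.round(4),o['time_s'])
c=cam('wrist'); np.save('e2.npy',c['img'])
im=c['img'].astype(int)
hs=cv2.cvtColor(c['img'],cv2.COLOR_RGB2HSV)
m=((im.min(2)>95)&(hs[:,:,1]<70)).astype(np.uint8); n,l,s,ce=cv2.connectedComponentsWithStats(m)
for k in range(1,n):
    if s[k,4]>60: print('cc',s[k],ce[k].round(1),onplane(c,ce[k],[0,0,1],.016).round(4))
m=((im[:,:,0]>190)&(im[:,:,1]<70)).astype(np.uint8); n,l,s,ce=cv2.connectedComponentsWithStats(m)
for k in range(1,n):
    if s[k,4]>60: print('red',s[k],ce[k].round(1),onplane(c,ce[k],[0,0,1],.0145).round(4))
save('e2',c['img'],1.5)
E
```

```text
[[ 1.593e-01 -9.872e-01 -2.000e-04  4.297e-01]
 [-9.872e-01 -1.593e-01 -4.000e-04 -2.722e-01]
 [ 4.000e-04  2.000e-04 -1.000e+00  3.048e-01]
 [ 0.000e+00  0.000e+00  0.000e+00  1.000e+00]] 1.85
cc [    0     0   133   344 22855] [ 39.3 175. ] [[ 0.4056 -0.067   0.016 ]]
cc [240  83  39  58 931] [258.8 111.1] [[ 0.4958 -0.2649  0.016 ]]
cc [466 108  33 111 780] [482.2 161.1] [[ 0.4859 -0.4804  0.016 ]]
cc [  158   207   197   137 11759] [252.  297.1] [[ 0.3025 -0.289   0.016 ]]
cc [ 476  226   36  117 2205] [499.3 290.1] [[ 0.3512 -0.5595  0.016 ]]
cc [129 280  12  10  78] [135.6 283.8] [[ 0.2988 -0.1631  0.016 ]]
cc [372 280  12  10  75] [376.7 283.7] [[ 0.3399 -0.4187  0.016 ]]
cc [  72  347   51   37 1260] [ 97.7 368.5] [[ 0.1659 -0.1188  0.016 ]]
cc [ 390  347   51   37 1263] [414.7 368.6] [[ 0.2275 -0.5026  0.016 ]]
red [250 164  19  42 589] [259.4 186.6] [[ 0.427  -0.2767  0.0145]]
```

View pics/e2.png

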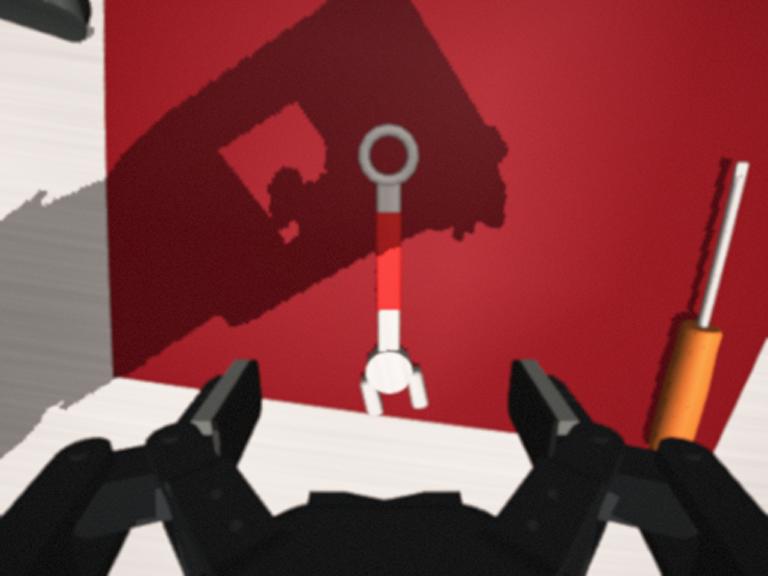

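The spanner stands upright in the picture: ring (388,154), sleeve rows 212–310, jaw (389,372). It is well aligned with the jaws.

```bash
python3 - <<'E'
from h import *
T,o=pose(); c=dict(cam('wrist'))
u=np.array([[388,154],[388.5,212],[389,310],[389,372]])/1.5-.3
P=onplane(c,u,[0,0,1],.0145); P[0]=onplane(c,u[:1],[0,0,1],.012)[0]
print(P.round(4)); print(((P-T[:3,3])@T[:3,:3]).round(4))
E
```

```text
[[ 0.5028 -0.2639  0.012 ]
 [ 0.4695 -0.2696  0.0145]
 [ 0.4069 -0.2801  0.0145]
 [ 0.3622 -0.2874  0.0145]]
[[ 0.0028 -0.0738  0.293 ]
 [ 0.0032 -0.04    0.2905]
 [ 0.0036  0.0235  0.2905]
 [ 0.0038  0.0687  0.2905]]
```

Request:
move_arm([
  {"gripper":100,"roll":0,"x":0.35,"y":-0.5,"z":3.2},
  {"gripper":100,"roll":0,"x":0,"y":0,"z":3.2},
  {"gripper":100,"roll":0,"x":0,"y":0,"z":3.2},
  {"gripper":60,"roll":0,"x":0,"y":0,"z":2.6},
  {"gripper":40,"roll":0,"x":0,"y":0,"z":0.4},
])

```text
time_s: 2.58
eef_pos: [0.434, -0.275, 0.1773]
eef_rot: [-0.0, 0.761, -0.649, -0.002]
wrist_force: [0.1, 0.0, -0.4]
opening: 0.606
```

Request:
move_arm([
  {"gripper":0,"roll":0,"x":0,"y":0,"z":0},
  {"gripper":0,"roll":0,"x":0,"y":0,"z":0},
  {"gripper":0,"roll":0,"x":0,"y":0,"z":0},
  {"gripper":0,"roll":0,"x":0,"y":0,"z":0},
  {"gripper":0,"roll":0,"x":0,"y":0,"z":0},
])

```text
time_s: 3.2
eef_pos: [0.4358, -0.2753, 0.1803]
eef_rot: [0.0, 0.761, -0.649, 0.001]
wrist_force: [-1.6, 0.0, 7.4]
opening: 0.162
```

Request:
move_arm([
  {"gripper":0,"roll":0,"x":0,"y":0,"z":0},
  {"gripper":0,"roll":0,"x":0,"y":0,"z":0},
])

```text
time_s: 3.45
eef_pos: [0.4357, -0.2753, 0.1802]
eef_rot: [0.0, 0.761, -0.649, 0.001]
wrist_force: [-2.7, -0.9, 7.5]
opening: 0.161
```

Request:
move_arm([
  {"gripper":0,"roll":0,"x":0,"y":0,"z":-3},
  {"gripper":0,"roll":0,"x":0,"y":0,"z":-6},
  {"gripper":0,"roll":0,"x":0,"y":0,"z":-6},
  {"gripper":0,"roll":-5.2,"x":0,"y":0,"z":-6},
  {"gripper":0,"roll":-5.2,"x":0,"y":0,"z":-5},
])

```text
time_s: 4.08
eef_pos: [0.435, -0.2742, 0.4416]
eef_rot: [0.0, 0.818, -0.576, 0.001]
wrist_force: [0.9, -0.3, -2.5]
opening: 0.162
```

Request:
move_arm([
  {"gripper":0,"roll":0,"x":-2.0,"y":-1.43,"z":-2},
  {"gripper":0,"roll":0,"x":-3.81,"y":-2.73,"z":0},
  {"gripper":0,"roll":0,"x":-3.81,"y":-2.73,"z":0},
  {"gripper":0,"roll":0,"x":-3.81,"y":-2.73,"z":0},
  {"gripper":0,"roll":0,"x":-3.81,"y":-2.73,"z":0},
])

```text
time_s: 4.7
eef_pos: [0.4939, -0.0692, 0.4588]
eef_rot: [-0.0, 0.817, -0.577, 0.0]
wrist_force: [0.8, 0.0, -2.6]
opening: 0.167
```

Request:
move_arm([
  {"gripper":0,"roll":0,"x":-3.81,"y":-2.73,"z":0},
  {"gripper":0,"roll":0,"x":-3.81,"y":-2.73,"z":0},
  {"gripper":0,"roll":0,"x":-3.81,"y":-2.73,"z":0},
  {"gripper":0,"roll":0,"x":-3.81,"y":-2.73,"z":0},
  {"gripper":0,"roll":0,"x":-1.81,"y":-1.3,"z":0},
])

```text
time_s: 5.32
eef_pos: [0.552, 0.1331, 0.4586]
eef_rot: [-0.0, 0.817, -0.576, -0.0]
wrist_force: [-1.1, -0.0, -2.1]
opening: 0.16
```

Request:
move_arm([
  {"gripper":0,"roll":0,"x":0,"y":0,"z":0},
  {"gripper":0,"roll":0,"x":0,"y":0,"z":0},
])

```text
time_s: 5.58
eef_pos: [0.5519, 0.1303, 0.4585]
eef_rot: [0.0, 0.817, -0.577, -0.0]
wrist_force: [0.3, -0.3, -4.3]
opening: 0.162
```

```bash
python3 - <<'E'
from h import *
T,o=pose();print(T.round(4),o['time_s'],o['opening'],o['wrist_force'])
c=cam('wrist'); save('f',c['img'],1.5); np.save('f.npy',c['img']); 
p=np.load('plate.npy'); print(proj(c,[p[:3]])*1.5)
E
```

```text
[[ 3.343e-01 -9.425e-01 -5.000e-04  5.519e-01]
 [-9.425e-01 -3.343e-01 -5.000e-04  1.303e-01]
 [ 3.000e-04  7.000e-04 -1.000e+00  4.585e-01]
 [ 0.000e+00  0.000e+00  0.000e+00  1.000e+00]] 5.575 0.16230051878299223 [ 0.29896818 -0.30278228 -4.27978288]
[[380.95574231  87.909823  ]]
```

View pics/f.png

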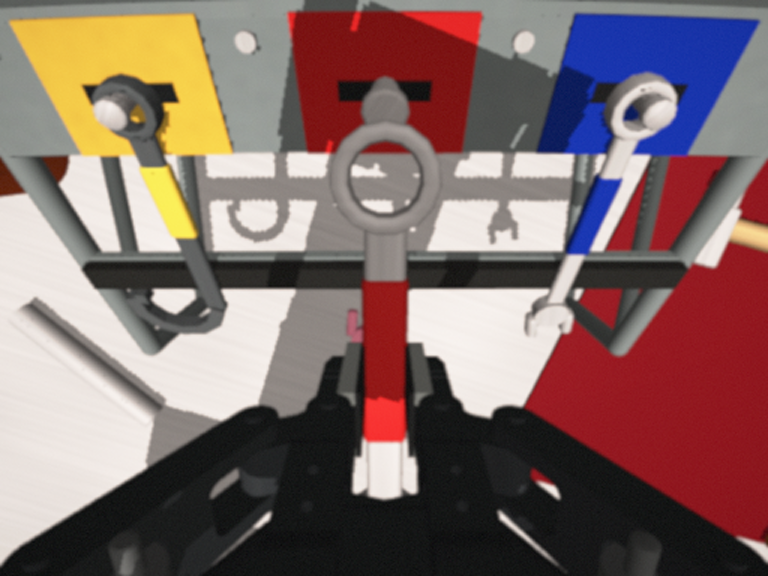

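The wrist view shows the ring at (385,180) and the red stud's head at about (386,104), with the stud near the slot's middle (slot 338–431). I'll work out the lateral offset.

```bash
python3 - <<'E'
from h import *
T,o=pose(); c=cam('wrist'); p=np.load('plate.npy')
img=np.load('f.npy'); g=cv2.cvtColor(img,cv2.COLOR_RGB2GRAY)
def tool(uv,ztool):
    P=onplane(c,[uv],-T[:3,2]*-1,T[:3,2]@T[:3,3]+ztool)[0]; return (P-T[:3,3])@T[:3,:3]
# ring fit (grey bright vs?) : manual edges from picture /1.5
for nm,uv in (('ringL',(331,179)),('ringR',(440,179)),('ringC',(385,154+0)),('ringtop',(385,122)),('ringbot',(385,235)),('holetop',(385,137)),('holebot',(385,216)),('holeL',(348,180)),('holeR',(424,180))):
    print(nm,tool(np.array(uv)/1.5-.3,.165).round(4))
F=np.c_[T[:3,0]*0,T[:3,0]*0,T[:3,0]*0]
yaw=p[3];x=np.array([np.cos(yaw)*.866,np.sin(yaw)*.866,.5]);y=np.array([-np.sin(yaw),np.cos(yaw),0]);z=np.cross(x,y)
for nm,uv,d in (('headL',(362,103),.0225),('headR',(410,103),.0225),('slotL',(338,90),0),('slotR',(431,90),0),('plUL',(289,12),0),('plUR',(482,12),0),('plLL',(309,152),0),('plLR',(466,152),0)):
    P=onplane(c,[np.array(uv)/1.5-.3],z,z@p[:3]+d)[0]; q=(P-p[:3]); print(nm,'plate',(q@np.c_[x,y,z]).round(4),'tool',((P-T[:3,3])@T[:3,:3]).round(4))
crop=cv2.resize(img[40:165,205:310],None,fx=4.7,fy=4.7,interpolation=cv2.INTER_CUBIC); save('g',crop)
E
```

```text
ringL [-0.0157 -0.0674  0.165 ]
ringR [ 0.0177 -0.0674  0.165 ]
ringC [ 0.0009 -0.0748  0.165 ]
ringtop [ 0.0009 -0.0839  0.165 ]
ringbot [ 0.0009 -0.05    0.165 ]
holetop [ 0.0009 -0.0797  0.165 ]
holebot [ 0.0009 -0.056   0.165 ]
holeL [-0.0105 -0.0671  0.165 ]
holeR [ 0.0128 -0.0671  0.165 ]
headL plate [0.0037 0.0072 0.0225] tool [-0.0082 -0.0938  0.2122]
headR plate [ 0.0036 -0.0118  0.0225] tool [ 0.0108 -0.0938  0.2122]
slotL plate [-0.0006  0.0187 -0.    ] tool [-0.0197 -0.1013  0.2338]
slotR plate [-0.0007 -0.0222  0.    ] tool [ 0.0212 -0.1013  0.2339]
plUL plate [ 0.0301  0.0354 -0.    ] tool [-0.0365 -0.1279  0.2184]
plUR plate [ 0.03   -0.0398 -0.    ] tool [ 0.0387 -0.1279  0.2185]
plLL plate [-0.0309  0.0353 -0.    ] tool [-0.0363 -0.0751  0.249 ]
plLR plate [-0.0311 -0.0417 -0.    ] tool [ 0.0407 -0.0751  0.2491]
```

View pics/g.png

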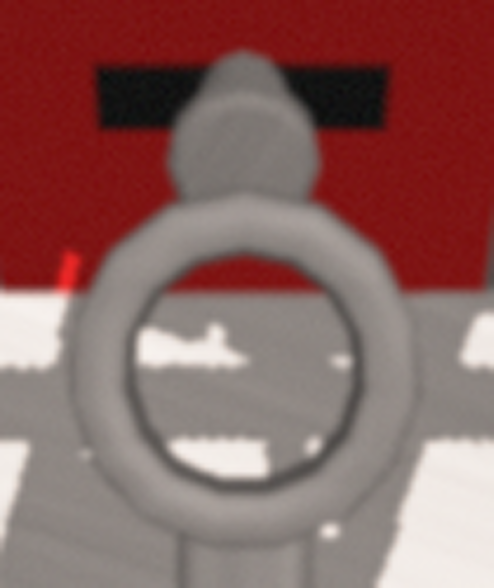

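Ring and head are laterally aligned to about 0.3 mm. The tool can only point down, so I need to swing the spanner 30° in the grip. I'll press the ring's tip on the stud's head and lower the sleeve along an arc about the tip.

Request:
move_arm([
  {"gripper":0,"roll":0,"x":0,"y":-0.95,"z":1.5},
  {"gripper":0,"roll":0,"x":0,"y":0,"z":1.5},
  {"gripper":0,"roll":0,"x":0,"y":0,"z":0.2},
  {"gripper":0,"roll":0,"x":0,"y":0,"z":0.2},
])

```text
time_s: 6.18
eef_pos: [0.5609, 0.1336, 0.4246]
eef_rot: [0.001, 0.817, -0.577, -0.001]
wrist_force: [-4.3, -3.3, 1.8]
opening: 0.163
```

Request:
move_arm([
  {"gripper":0,"roll":0,"x":0,"y":0,"z":0.15},
  {"gripper":0,"roll":0,"x":0,"y":0,"z":0.15},
  {"gripper":0,"roll":0,"x":0,"y":0,"z":0},
])

```text
time_s: 6.55
eef_pos: [0.5609, 0.1337, 0.4225]
eef_rot: [0.0, 0.817, -0.577, 0.0]
wrist_force: [-5.0, -2.6, 3.1]
opening: 0.163
```

Request:
move_arm([
  {"gripper":0,"roll":0,"x":0,"y":0,"z":0.25},
  {"gripper":0,"roll":0,"x":0,"y":0,"z":0.25},
  {"gripper":0,"roll":0,"x":0,"y":0,"z":0.25},
  {"gripper":0,"roll":0,"x":0,"y":0,"z":0.25},
  {"gripper":0,"roll":0,"x":0,"y":0,"z":0.2},
])

```text
time_s: 7.18
eef_pos: [0.5613, 0.1338, 0.4095]
eef_rot: [-0.0, 0.817, -0.577, 0.0]
wrist_force: [0.0, -1.4, 2.1]
opening: 0.16
```

```bash
python3 - <<'E'
from h import *
T,o=pose();print(o['wrist_force'],o['torque'],o['eef_pos'])
c=cam('wrist'); save('i',c['img'],1.5); np.save('i.npy',c['img'])
E
```

```text
[ 0.02585226 -1.35963298  2.14452964] [-0.16198119 -0.32628036 -0.09472349] [0.56126198 0.13384991 0.40953311]
```

View pics/i.png

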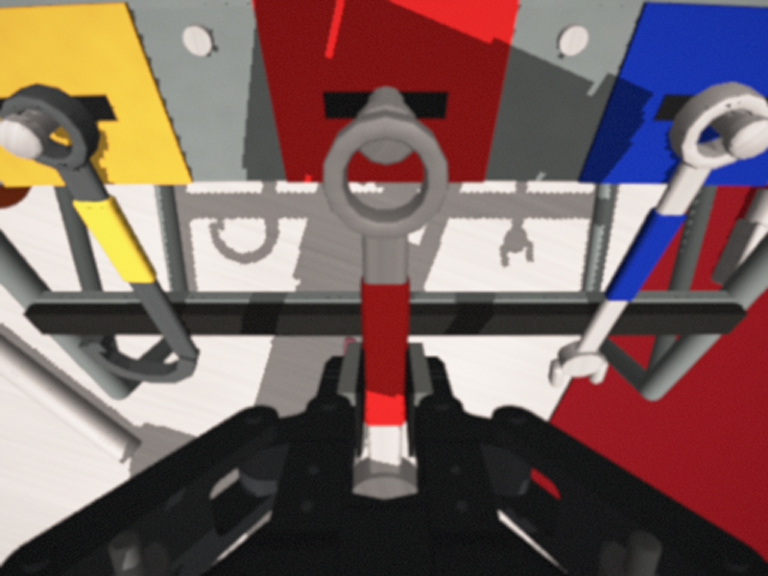

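The swing works at only a few newtons: the rim (385,125) rests on the head, and the jaw end is dipping. Continuing the arc.

Request:
move_arm([
  {"gripper":0,"roll":0,"x":0,"y":-0.04,"z":0.25},
  {"gripper":0,"roll":0,"x":0,"y":-0.04,"z":0.25},
  {"gripper":0,"roll":0,"x":0,"y":-0.04,"z":0.25},
  {"gripper":0,"roll":0,"x":0,"y":-0.06,"z":0.25},
  {"gripper":0,"roll":0,"x":0,"y":-0.06,"z":0.25},
])

```text
time_s: 7.85
eef_pos: [0.5634, 0.1347, 0.3969]
eef_rot: [0.0, 0.817, -0.577, -0.0]
wrist_force: [-2.2, -1.3, 1.6]
opening: 0.163
```

Request:
move_arm([
  {"gripper":0,"roll":0,"x":0,"y":-0.07,"z":0.25},
  {"gripper":0,"roll":0,"x":0,"y":-0.07,"z":0.25},
  {"gripper":0,"roll":0,"x":0,"y":-0.08,"z":0.25},
  {"gripper":0,"roll":0,"x":0,"y":-0.09,"z":0.25},
])

```text
time_s: 8.35
eef_pos: [0.5664, 0.1357, 0.387]
eef_rot: [0.0, 0.817, -0.577, -0.0]
wrist_force: [-2.8, 0.6, 1.7]
opening: 0.164
```

Request:
move_arm([
  {"gripper":0,"roll":0,"x":0,"y":-0.1,"z":0.2},
  {"gripper":0,"roll":0,"x":0,"y":-0.1,"z":0.2},
  {"gripper":0,"roll":0,"x":0,"y":0,"z":0},
])

```text
time_s: 8.72
eef_pos: [0.5683, 0.1363, 0.3829]
eef_rot: [0.0, 0.817, -0.577, -0.0]
wrist_force: [-2.0, -1.4, 0.4]
opening: 0.16
```

```bash
python3 - <<'E'
from h import *
T,o=pose();print(o['wrist_force'],o['torque'],o['eef_pos'])
c=cam('wrist'); np.save('j.npy',c['img']); s=cam('scene')
A=cv2.resize(c['img'],(512,384)); B=cv2.resize(s['img'][125:245,250:370],(384,384),interpolation=cv2.INTER_CUBIC)
save('j',np.hstack([A[:, 110:410],B]),1.15)
E
```

```text
[-2.04354686 -1.40715277  0.44421462] [-0.09972791  0.11424515 -0.01710988] [0.56827743 0.13633861 0.38291681]
```

View pics/j.png

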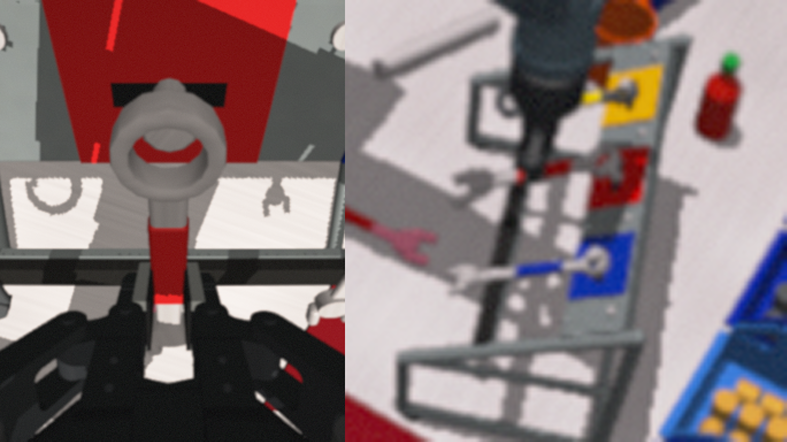

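The swing is at about 29° by geometry. The scene crop (right half) shows the spanner roughly parallel to the blue one. I'll lift off along the plate normal, shift up the slope, then check the fit.

Request:
move_arm([
  {"gripper":0,"roll":0,"x":0,"y":0.1,"z":-0.2},
  {"gripper":0,"roll":0,"x":0,"y":0.1,"z":-0.2},
  {"gripper":0,"roll":0,"x":0,"y":-0.4,"z":-0.22},
  {"gripper":0,"roll":0,"x":0,"y":-0.4,"z":-0.22},
  {"gripper":0,"roll":0,"x":0,"y":-0.28,"z":-0.18},
])

```text
time_s: 9.45
eef_pos: [0.5769, 0.1395, 0.3935]
eef_rot: [-0.0, 0.817, -0.577, 0.0]
wrist_force: [0.2, 0.4, -3.0]
opening: 0.159
```

Request:
move_arm([
  {"gripper":0,"roll":0,"x":0,"y":0,"z":0},
  {"gripper":0,"roll":0,"x":0,"y":0,"z":0},
])

```text
time_s: 9.7
eef_pos: [0.5765, 0.1393, 0.3932]
eef_rot: [0.0, 0.817, -0.577, -0.0]
wrist_force: [0.0, -0.3, -2.8]
opening: 0.159
```

```bash
python3 - <<'E'
from h import *
T,o=pose();print(o['wrist_force'],o['torque'],o['eef_pos'])
c=cam('wrist'); np.save('k.npy',c['img'])
for im in (np.load('j.npy'),c['img']):
  pass
t=np.linspace(0,2*np.pi,73)
for th in np.radians([24,27,30,33]):
    ax=np.array([0,-np.cos(th),-np.sin(th)]); nz=np.array([0,np.sin(th),-np.cos(th)])
    C=np.array([.001,0,.170])+.0675*ax
    r=[]
    for R0,h in ((.0175,.006),(.0115,.006),(.0115,-.006)):
        P=C+h*nz+R0*(np.cos(t)[:,None]*ax+np.sin(t)[:,None]*[1,0,0])
        q=proj(c,P@T[:3,:3].T+T[:3,3]); r+=[q.min(0),q.max(0)]
    print(np.degrees(th).round(),np.round(r,1).tolist())
save('k',np.hstack([c['img'][60:170,200:315],]),5)
E
```

```text
[ 0.01858225 -0.3207867  -2.7970157 ] [-0.00583068 -0.03109209  0.00315213] [0.57648594 0.13934457 0.39323578]
24.0 [[209.8, 101.9], [303.8, 182.0], [226.0, 118.2], [287.6, 170.6], [228.4, 103.3], [285.1, 153.5]]
27.0 [[208.7, 109.1], [304.9, 186.9], [225.3, 125.2], [288.3, 175.9], [227.6, 107.6], [285.8, 157.0]]
30.0 [[207.6, 117.4], [306.0, 192.0], [224.6, 133.0], [289.0, 181.7], [226.9, 112.8], [286.6, 160.9]]
33.0 [[206.5, 126.8], [307.1, 197.6], [223.9, 141.9], [289.8, 187.9], [226.2, 118.9], [287.3, 165.3]]
```

View pics/k.png

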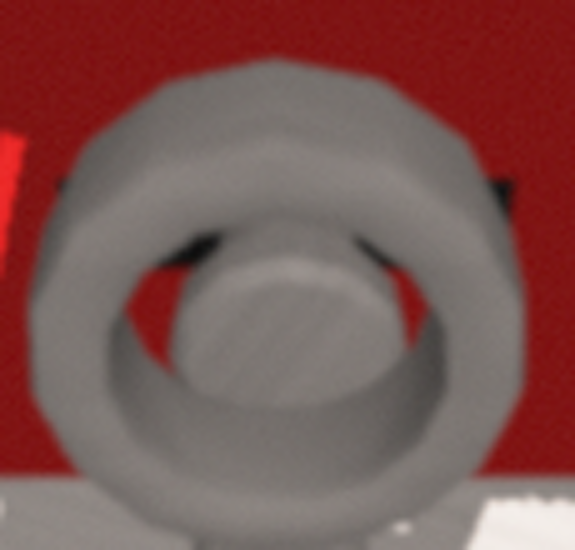

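Here the head sits inside the hole view: head centre column about 288, ring about 277 in the crop, so the head is about 0.9 mm to the tool's +x. I'll fit the ring's pitch and position from the edges.

```bash
python3 - <<'E'
from h import *
from scipy.optimize import least_squares
T,o=pose(); c=cam('wrist'); t=np.linspace(0,2*np.pi,73)
E=lambda u,v:(200+u/5-.4,60+v/5-.4)
def circ(C,ax,R0):
    P=C+R0*(np.cos(t)[:,None]*ax+np.sin(t)[:,None]*[1,0,0]); q=proj(c,P@T[:3,:3].T+T[:3,3]); return np.r_[q.min(0),q.max(0)]
fr=lambda th:(np.array([0,-np.cos(th),-np.sin(th)]),np.array([0,np.sin(th),-np.cos(th)]))
obs1=np.r_[E(30,138),E(525,545)]; obs2=np.r_[E(108,222),E(447,500)]
def res(p):
    ax,nz=fr(p[3]); C=np.array(p[:3])+.006*nz
    return np.r_[circ(C,ax,.0175)-obs1,circ(C,ax,.0115)-obs2]
s=least_squares(res,[0,-.06,.137,.5],x_scale=[.01,.01,.01,.1]); th=s.x[3]
print('ring tool',s.x[:3].round(4),np.degrees(th).round(1),s.fun.round(1))
# head: left,right,top edges; tilt 30
ob=np.r_[E(172,258),E(405,258)][:3]
def rh(p): return circ(np.array(p),fr(np.radians(30))[0],.0095)[:3]-ob
h=least_squares(rh,[0,-.08,.15],x_scale=.01); print('head tool',h.x.round(4),h.fun.round(2))
p=np.load('plate.npy');yaw=p[3];x=np.array([np.cos(yaw)*.866,np.sin(yaw)*.866,.5]);y=np.array([-np.sin(yaw),np.cos(yaw),0]);z=np.cross(x,y)
F=np.c_[x,y,z]; H=p[:3]+.0225*z
print('head by plate fit, tool',((H-T[:3,3])@T[:3,:3]).round(4))
for nm,q in(('head img',h.x),('ring',s.x[:3])): print(nm,'plate',((T[:3,:3]@q+T[:3,3]-p[:3])@F).round(4))
E
```

```text
ring tool [ 0.0004 -0.0675  0.1369] 30.2 [-0.7 -0.1  0.7  1.1  1.   0.4 -1.  -1.4]
head tool [ 0.0012 -0.0635  0.1485] [ 0.  0. -0.]
head by plate fit, tool [-0.0003 -0.0644  0.1486]
head img plate [-0.0008 -0.0015  0.0231]
ring plate [ 0.0086 -0.0007  0.0311]
```

The ring is tilted 30.2°, as wanted, but its centre is 9.4 mm too far up the slope from the head and 0.8 mm off sideways. I'll shift down the slope 9.4 mm and off the plate 2 mm, then check.

Request:
move_arm([
  {"gripper":0,"roll":0,"x":0.08,"y":0.1,"z":-0.17},
  {"gripper":0,"roll":0,"x":0,"y":0.27,"z":0.16},
  {"gripper":0,"roll":0,"x":0,"y":0.27,"z":0.16},
  {"gripper":0,"roll":0,"x":0,"y":0.27,"z":0.15},
  {"gripper":0,"roll":0,"x":0,"y":0,"z":0},
])

```text
time_s: 10.42
eef_pos: [0.568, 0.1354, 0.3902]
eef_rot: [0.0, 0.817, -0.577, -0.0]
wrist_force: [0.5, -0.4, -2.9]
opening: 0.156
```

```bash
python3 - <<'E'
from h import *
T,o=pose();print(o['wrist_force'],o['eef_pos'])
c=cam('wrist'); np.save('l.npy',c['img']); save('l',c['img'][60:190,195:320],4.6)
E
```

```text
[ 0.45904685 -0.39609913 -2.86471506] [0.56795467 0.13544434 0.39015017]
```

View pics/l.png

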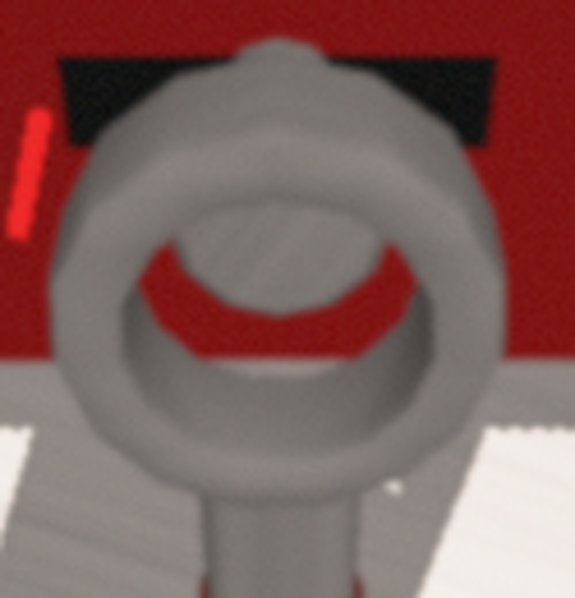

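Lateral alignment looks good (ring column 277.5, head about 280). The head's near edge is at row 315 and the hole's bottom near edge at row 375. Refitting the numbers (12 views used; numeric checks only from here).

```bash
cat > fit.py <<'E'
from h import *
from scipy.optimize import least_squares
t=np.linspace(0,2*np.pi,73)
fr=lambda th:(np.array([0,-np.cos(th),-np.sin(th)]),np.array([0,np.sin(th),-np.cos(th)]))
def circ(c,T,C,ax,R0):
    P=C+R0*(np.cos(t)[:,None]*ax+np.sin(t)[:,None]*[1,0,0]); q=proj(c,P@T[:3,:3].T+T[:3,3]); return np.r_[q.min(0),q.max(0)]
E
python3 - <<'E'
from fit import *
T,o=pose(); c=cam('wrist')
E=lambda u,v:(195+u/4.6-.4,60+v/4.6-.4)
obs1=np.r_[E(50,130),E(505,503)]; obs2=np.r_[E(122,200),E(433,460)]; ob3=E(0,375)[1]
def res(p):
    ax,nz=fr(p[3]); C=np.array(p[:3])
    return np.r_[circ(c,T,C+.006*nz,ax,.0175)-obs1,(circ(c,T,C+.006*nz,ax,.0115)-obs2)[[0,1,2]],circ(c,T,C-.006*nz,ax,.0115)[3]-ob3]
s=least_squares(res,[0,-.06,.137,.5],x_scale=[.01,.01,.01,.1])
print('ring tool',s.x[:3].round(4),np.degrees(s.x[3]).round(1),s.fun.round(1))
p=np.load('plate.npy');yaw=p[3];x=np.array([np.cos(yaw)*.866,np.sin(yaw)*.866,.5]);y=np.array([-np.sin(yaw),np.cos(yaw),0]);z=np.cross(x,y);F=np.c_[x,y,z]
ax,_=fr(np.radians(30)); P=lambda q:((T[:3,:3]@q+T[:3,3]-p[:3])@F)
# head on plane z=.0225: its near edge and centre column
ne=onplane(c,[E(280,315)],z,z@p[:3]+.0225)[0]; print('head near edge plate',((ne-p[:3])@F).round(4),'-> centre x',((ne-p[:3])@F)[0]+.0095)
sl=[onplane(c,[E(u,v)],z,z@p[:3])[0] for u,v in((60,60),(495,60),(280,60),(280,145))]; print('slot',[((q-p[:3])@F).round(4).tolist() for q in sl])
print('ring plate',P(s.x[:3]).round(4))
E
```

```text
ring tool [ 0.0003 -0.0673  0.138 ] 28.4 [-0.2 -1.1  0.2  1.3  1.3  1.1 -1.3 -1.2]
head near edge plate [-0.0103 -0.0016  0.0225] -> centre x -0.0008021086378524559
slot [[0.003, 0.0193, -0.0], [0.0029, -0.022, -0.0], [0.0029, -0.0016, -0.0], [-0.0059, -0.0016, -0.0]]
ring plate [-0.0016 -0.0014  0.0323]
```

Request:
move_arm([
  {"gripper":0,"roll":0,"x":0.02,"y":-0.07,"z":-0.04},
  {"gripper":0,"roll":0,"x":0,"y":-0.1,"z":0.17},
  {"gripper":0,"roll":0,"x":0,"y":-0.05,"z":0.09},
  {"gripper":0,"roll":0,"x":0,"y":-0.05,"z":0.09},
  {"gripper":0,"roll":0,"x":0,"y":0,"z":0},
])

```text
time_s: 11.15
eef_pos: [0.5708, 0.1362, 0.3871]
eef_rot: [0.0, 0.817, -0.577, -0.0]
wrist_force: [-0.2, 0.2, -2.9]
opening: 0.161
```

Request:
move_arm([
  {"gripper":0,"roll":0,"x":0,"y":-0.05,"z":0.085},
  {"gripper":0,"roll":0,"x":0,"y":-0.05,"z":0.085},
  {"gripper":0,"roll":0,"x":0,"y":0,"z":0},
])

```text
time_s: 11.52
eef_pos: [0.5718, 0.1366, 0.3855]
eef_rot: [0.0, 0.817, -0.577, -0.0]
wrist_force: [0.1, -0.4, -3.2]
opening: 0.159
```

Request:
move_arm([
  {"gripper":0,"roll":0,"x":0,"y":-0.05,"z":0.085},
  {"gripper":0,"roll":0,"x":0,"y":-0.05,"z":0.085},
  {"gripper":0,"roll":0,"x":0,"y":0,"z":0},
])

```text
time_s: 11.9
eef_pos: [0.5727, 0.1369, 0.3837]
eef_rot: [0.0, 0.817, -0.577, -0.0]
wrist_force: [-0.4, 0.2, -2.2]
opening: 0.163
```

No force after 8 mm, so the ring seems to be passing the head. Continuing.

Request:
move_arm([
  {"gripper":0,"roll":0,"x":0,"y":-0.05,"z":0.085},
  {"gripper":0,"roll":0,"x":0,"y":-0.05,"z":0.085},
  {"gripper":0,"roll":0,"x":0,"y":-0.05,"z":0.085},
  {"gripper":0,"roll":0,"x":0,"y":0,"z":0},
])

```text
time_s: 12.4
eef_pos: [0.5741, 0.1374, 0.3812]
eef_rot: [0.0, 0.817, -0.577, -0.0]
wrist_force: [-0.5, -0.1, -1.9]
opening: 0.161
```

Request:
move_arm([
  {"gripper":0,"roll":0,"x":0,"y":-0.05,"z":0.085},
  {"gripper":0,"roll":0,"x":0,"y":-0.05,"z":0.085},
  {"gripper":0,"roll":0,"x":0,"y":-0.05,"z":0.085},
  {"gripper":0,"roll":0,"x":0,"y":0,"z":0},
])

```text
time_s: 12.9
eef_pos: [0.5755, 0.1379, 0.3787]
eef_rot: [0.0, 0.817, -0.577, -0.0]
wrist_force: [0.6, -0.1, -1.8]
opening: 0.16
```

```bash
python3 - <<'E'
from h import *
T,o=pose();print(o['wrist_force'],o['torque'],o['eef_pos'])
c=cam('wrist'); np.save('m.npy',c['img']); g=cv2.cvtColor(c['img'],cv2.COLOR_RGB2GRAY)
im=c['img'].astype(int); sat=(im[:,:,0]-im[:,:,1])
# text map: R = red/plate, . = grey by brightness
for v in range(60,200,4): print(v,''.join('R' if sat[v,u]>60 else ('#' if g[v,u]<60 else str(min(9,g[v,u]//26))) for u in range(190,326,2)))
E
```

```text
[ 0.57486791 -0.09718296 -1.82743622] [-0.01393135 -0.00516377  0.02595269] [0.57552937 0.13791908 0.37869032]
60 RRRRRRRRRRRRRRRRRRRRRRRRRRRRRRRRRRRRRRRRRRRRRRRRRRRRRRRRRRRRRRRRRRRR
64 RRRRRRRRRRRRRRRRRRRRRRRRRRRRRRRRRRRRRRRRRRRRRRRRRRRRRRRRRRRRRRRRRRRR
68 RRRRRRRRRRRRRRRRRRRRRRRRRRRRRRRRRRRRRRRRRRRRRRRRRRRRRRRRRRRRRRRRRRRR
72 RRRRRRRRRRRRRRRRRRRRRRRRRRRRRR33333RRRRRRRRRRRRRRRRRRRRRRRRRRRRRRRRR
76 RRRRRRRRRRRRRRRRRRRRRR3334444444444444444433RRRRRRRRRRRRRRRRRRRRRRRR
80 RRRRRRRRRRRRRRRRRRR3344444444444444444444444433RRRRRRRRRRRRRRRRRRRRR
84 RRRRRRRRRRRRRRRRR33344444444444444444444444444443RRRRRRRRRRRRRRRRRRR
88 RRRRRRRRRRRRRR33334444444444444444444444444444444443RRRRRRRRRRRRRRRR
92 RRRRRRR######3333444444444444444444445545544444444443#####RRRRRRRRRR
96 RRRRRRR#####333344445555554544444444444555555554444443####RRRRRRRRRR
100 RRRRRRR####33344444444444444444444444444444445555444443###RRRRRRRRRR
104 RRRRRRRR##2344444444444444444444444444444444444444544433##RRRRRRRRRR
108 RRRRRRRR#233444444444443344444444444444443344444444444432RRRRRRRRRRR
112 RRRRRRRR#3344444444433334455555555555555444333
[... 855 characters left out ...]
5555555555555555444444445555555665656556565
164 99996555555555555554444444444454454444444444567655555579999999999999
168 99985555555555555555555543444444444444444457897555555689999999999999
172 99965555555555555555555543444444444444444455555555555899999999889999
176 99755555555555555555555543444444444444444455555555558999999999999999
180 98555555555555555555555543444444444444444455555555589999999999999999
184 98655555555555555555555543444444444444444455555555799999999999999999
188 97555555555555555555555533444444444444444345555556999999999999999999
192 85555555555555555555555532344444444444443R45555556899999999999999999
196 9875555555555555555555553RRRRRRRRRRRRRRRRR45555569999999999999999999
```

The head shows concentric inside the hole (head columns 230–282, hole 224–288), with no force. Down the last 12 mm, gently.

Request:
move_arm([
  {"gripper":0,"roll":0,"x":0,"y":-0.05,"z":0.085},
  {"gripper":0,"roll":0,"x":0,"y":-0.05,"z":0.085},
  {"gripper":0,"roll":0,"x":0,"y":-0.05,"z":0.085},
  {"gripper":0,"roll":0,"x":0,"y":-0.05,"z":0.085},
  {"gripper":0,"roll":0,"x":0,"y":0,"z":0},
])

```text
time_s: 13.58
eef_pos: [0.5774, 0.1386, 0.3753]
eef_rot: [0.0, 0.817, -0.577, -0.0]
wrist_force: [1.0, -0.4, -2.0]
opening: 0.159
```

Request:
move_arm([
  {"gripper":0,"roll":0,"x":0,"y":-0.05,"z":0.085},
  {"gripper":0,"roll":0,"x":0,"y":-0.05,"z":0.085},
  {"gripper":0,"roll":0,"x":0,"y":-0.05,"z":0.085},
  {"gripper":0,"roll":0,"x":0,"y":-0.05,"z":0.085},
  {"gripper":0,"roll":0,"x":0,"y":0,"z":0},
])

```text
time_s: 14.2
eef_pos: [0.5793, 0.1392, 0.3719]
eef_rot: [0.0, 0.817, -0.577, -0.0]
wrist_force: [-0.1, -0.3, -1.7]
opening: 0.159
```

Request:
move_arm([
  {"gripper":0,"roll":0,"x":0,"y":-0.05,"z":0.085},
  {"gripper":0,"roll":0,"x":0,"y":-0.05,"z":0.085},
  {"gripper":0,"roll":0,"x":0,"y":0,"z":0},
])

```text
time_s: 14.58
eef_pos: [0.5803, 0.1396, 0.3702]
eef_rot: [0.0, 0.817, -0.577, -0.0]
wrist_force: [0.1, -0.5, -3.3]
opening: 0.162
```

Request:
move_arm([
  {"gripper":0,"roll":0,"x":0,"y":-0.05,"z":0.085},
  {"gripper":0,"roll":0,"x":0,"y":-0.05,"z":0.085},
  {"gripper":0,"roll":0,"x":0,"y":0,"z":0},
])

```text
time_s: 14.95
eef_pos: [0.5809, 0.1398, 0.3694]
eef_rot: [0.0, 0.817, -0.577, -0.0]
wrist_force: [-5.1, -1.3, 4.0]
opening: 0.161
```

Request:
move_arm([
  {"gripper":0,"roll":0,"x":0,"y":-0.05,"z":0.085},
  {"gripper":0,"roll":0,"x":0,"y":0,"z":0},
  {"gripper":0,"roll":0,"x":0,"y":0,"z":0},
])

```text
time_s: 15.32
eef_pos: [0.5811, 0.1399, 0.3694]
eef_rot: [0.001, 0.817, -0.577, -0.0]
wrist_force: [-9.0, -2.2, 9.4]
opening: 0.161
```

```bash
python3 - <<'E'
from h import *
T,o=pose();print(o['wrist_force'],o['torque'],o['eef_pos'])
c=cam('wrist'); np.save('n.npy',c['img']); g=cv2.cvtColor(c['img'],cv2.COLOR_RGB2GRAY)
im=c['img'].astype(int); sat=(im[:,:,0]-im[:,:,1])
for v in range(60,190,4): print(v,''.join('R' if sat[v,u]>60 else ('#' if g[v,u]<60 else str(min(9,g[v,u]//16))) for u in range(200,316,2)))
E
```

```text
[-9.03344337 -2.15781492  9.35981921] [-0.37440984  1.5705261  -0.00448492] [0.58109457 0.13991894 0.36940747]
60 RRRRRRRRRRRRRRRRRRRRRRRRRRRRRRRRRRRRRRRRRRRRRRRRRRRRRRRRRR
64 RRRRRRRRRRRRRRRRRRRRRRRRRRRRRRRRRRRRRRRRRRRRRRRRRRRRRRRRRR
68 RRRRRRRRRRRRRRRRRRRRRRRRRRRRRRRRRRRRRRRRRRRRRRRRRRRRRRRRRR
72 RRRRRRRRRRRRRRRRRRRRRRRRRRRRRRRRRRRRRRRRRRRRRRRRRRRRRRRRRR
76 RRRRRRRRRRRRRRRRRRR556667777777766655RRRRRRRRRRRRRRRRRRRRR
80 RRRRRRRRRRRRRRR56666667777777777777777765RRRRRRRRRRRRRRRRR
84 RRRRRRRRRRRR55666667777777777777777777777765RRRRRRRRRRRRRR
88 RRRRRRRRR45566667777777777777777777777777766665RRRRRRRRRRR
92 RRRRRRRR5566666777777777888888888777777777776665RRRRRRRRRR
96 RRRRRRR556666778888888888777777888888888877766665RRRRRRRRR
100 RRRRRR45666778888777777777777777777777888887776665RRRRRRRR
104 RRRRR4566777877777777776666666666777777777888877665RRRRRRR
108 ####356777777777776544566677777765#45677777778887664###RRR
112 ####4577777777765###356667777777776###46677777777765###RRR
116 R###56777777764#####5566677777777664#####46677777775##RRRR
120 R##5777777776#######5566677777777765######46677777
[... 379 characters left out ...]
RRRRRRR
148 RRRRRR67777776677777777777777777788777777767777776RRRRRRRR
152 RRRRRRR677777667777777777777777777777777777777776RRRRRRRRR
156 RRRRRRRR5677766777777777777777777777777777777765RRRRRRRRRR
160 RRRRRRRRRRR6676677777777777777777777777767776RRRRRRRRRRRRR
164 RRRRRRRRRRRRR565677777777777777777777776765RRRRRRRRRRRRRRR
168 RRRRRRRRRRRRRRRRRR67777777777777777765RRRRRRRRRRRRRRRRRRRR
172 RRRRRRRRRRRRRRRRRRR467777777777777775RRRRRRRRRRRRRRRRRRRRR
176 8888888888888888888766777777777777777788888888799999999999
180 8888888888888888888766777777777777777888888888999999999999
184 8888888888888888888866777777777777777888888888999999999999
188 8888888888888888888656777777777777765788888888999999999999
```

The ring lies on the plate behind the head: slot and neck are visible through the hole, with contact at about 15 N. I'll ease off and slide down the slope to the neck.

Request:
move_arm([
  {"gripper":0,"roll":0,"x":0,"y":0.08,"z":-0.15},
  {"gripper":0,"roll":0,"x":0,"y":0.13,"z":0.075},
  {"gripper":0,"roll":0,"x":0,"y":0.13,"z":0.075},
  {"gripper":0,"roll":0,"x":0,"y":0,"z":0},
])

```text
time_s: 15.88
eef_pos: [0.5787, 0.1389, 0.3683]
eef_rot: [-0.0, 0.817, -0.577, 0.001]
wrist_force: [-0.4, 0.2, 4.2]
opening: 0.161
```

Request:
move_arm([
  {"gripper":0,"roll":0,"x":0,"y":0.09,"z":0.05},
  {"gripper":0,"roll":0,"x":0,"y":0.09,"z":0.05},
  {"gripper":0,"roll":0,"x":0,"y":0,"z":0},
])

```text
time_s: 16.25
eef_pos: [0.5769, 0.1383, 0.3671]
eef_rot: [-0.0, 0.817, -0.577, 0.0]
wrist_force: [-0.7, 0.0, 5.2]
opening: 0.159
```

Request:
move_arm([
  {"gripper":0,"roll":0,"x":0,"y":0.09,"z":0.05},
  {"gripper":0,"roll":0,"x":0,"y":0,"z":0},
])

```text
time_s: 16.5
eef_pos: [0.576, 0.138, 0.3666]
eef_rot: [-0.0, 0.817, -0.577, 0.0]
wrist_force: [-0.2, 0.4, 5.3]
opening: 0.162
```

```bash
python3 - <<'E'
from h import *
T,o=pose();print(o['wrist_force'],o['torque'],o['eef_pos'])
c=cam('wrist'); g=cv2.cvtColor(c['img'],cv2.COLOR_RGB2GRAY)
im=c['img'].astype(int); sat=(im[:,:,0]-im[:,:,1])
for v in range(72,180,4): print(v,''.join('R' if sat[v,u]>60 else ('#' if g[v,u]<60 else str(min(9,g[v,u]//16))) for u in range(200,316,2)))
E
```

```text
[-0.21219671  0.41636163  5.26498972] [-0.0340115  -0.06624723  0.00830124] [0.57604697 0.13800334 0.36663831]
72 RRRRRRRRRRRRRRRRRRRRRRRRRRR55RRRRRRRRRRRRRRRRRRRRRRRRRRRRR
76 RRRRRRRRRRRRRRRRRR55666767777777766665RRRRRRRRRRRRRRRRRRRR
80 RRRRRRRRRRRRRR466667777777777777777777765RRRRRRRRRRRRRRRRR
84 RRRRRRRRRRRR56666667777777777777777777777665RRRRRRRRRRRRRR
88 RRRRRRRRR55666667777777777777777777777777776665RRRRRRRRRRR
92 RRRRRRR#5566666777777788888888888887777777776665#######RRR
96 #######556666778888888787877777888888888877766664#######RR
100 ######55666778887777777777777777777777888887776665######RR
104 #####4566777777777777766666666666677777777888877665####RRR
108 ####456777777777776666677767777777765667777777877653###RRR
112 ####567777777766556667777788877777766535667777777765###RRR
116 RRR4577777776645667788888899999888887765R56677777776RRRRRR
120 RRR57777777754567788888777777778888888766R46677777775RRRRR
124 RRR677777776456777877777777777777778888875R4677777776RRRRR
128 RRR67777776456777777777777777777777887787644567777775RRRRR
132 RRR67777776556777777777777777777778777777754567777775RRRRR
136 RRR57777777566777777777777777777877777777764567777775RRRRR
140 RRR5677777766677777777777777777777777777765567777776RRRRRR
144 RRRRR7777777656777777777777777777777777775567777776RRRRRRR
148 RRRRRR67777776567777777777777777777777765567777776RRRRRRRR
152 RRRRRRR677777777677777777777777777777766777777776RRRRRRRRR
156 RRRRRRRR567777777776777777777777777667777777776RRRRRRRRRRR
160 RRRRRRRRRRR5677777788887777777778888877777765RRRRRRRRRRRRR
164 RRRRRRRRRRRRR56777777778888888888777777777RRRRRRRRRRRRRRRR
168 8888888888888888888666667777777776667999999888888999999999
172 8888888888888888888767777777777777777899999888889999999999
176 8888888888888888888766777777777777777888888888889999999999
```

Request:
move_arm([
  {"gripper":0,"roll":0,"x":0,"y":0.09,"z":0.05},
  {"gripper":0,"roll":0,"x":0,"y":0,"z":0},
])

```text
time_s: 16.8
eef_pos: [0.5756, 0.1379, 0.3666]
eef_rot: [-0.001, 0.817, -0.577, 0.001]
wrist_force: [2.4, 0.9, 5.6]
opening: 0.162
```

Request:
move_arm([
  {"gripper":0,"roll":0,"x":0,"y":0.04,"z":0.025},
  {"gripper":0,"roll":0,"x":0,"y":0,"z":0},
])

```text
time_s: 17.05
eef_pos: [0.5755, 0.1378, 0.3666]
eef_rot: [-0.001, 0.817, -0.577, 0.001]
wrist_force: [2.4, 1.4, 6.0]
opening: 0.166
```

The neck is felt and the TCP has stopped advancing. Releasing, then retreating straight up.

Request:
move_arm([
  {"gripper":15,"roll":0,"x":0,"y":0,"z":0},
  {"gripper":25,"roll":0,"x":0,"y":0,"z":0},
  {"gripper":50,"roll":0,"x":0,"y":0,"z":0},
  {"gripper":60,"roll":0,"x":0,"y":0,"z":0},
  {"gripper":60,"roll":0,"x":0,"y":0,"z":0},
])

```text
time_s: 17.68
eef_pos: [0.5746, 0.1376, 0.3651]
eef_rot: [0.0, 0.817, -0.577, -0.0]
wrist_force: [0.4, 0.2, 0.4]
opening: 0.598
```

Request:
move_arm([
  {"gripper":60,"roll":0,"x":0,"y":0,"z":-1},
  {"gripper":60,"roll":0,"x":0,"y":0,"z":-3},
  {"gripper":60,"roll":0,"x":0,"y":0,"z":-5},
  {"gripper":60,"roll":0,"x":0,"y":1,"z":-2},
  {"gripper":60,"roll":0,"x":0,"y":0,"z":0},
])

```text
time_s: 18.3
eef_pos: [0.565, 0.1342, 0.4776]
eef_rot: [-0.001, 0.817, -0.577, 0.002]
wrist_force: [-0.4, -0.1, 0.5]
opening: 0.597
```

```bash
python3 - <<'E'
from h import *
T,o=pose();print(o['wrist_force'],o['eef_pos'],o['opening'],o['time_s'])
c=cam('wrist'); np.save('z.npy',c['img']); p=np.load('plate.npy')
yaw=p[3];x=np.array([np.cos(yaw)*.866,np.sin(yaw)*.866,.5]);y=np.array([-np.sin(yaw),np.cos(yaw),0]);z=np.cross(x,y)
W=lambda a,b,d:p[:3]+a*x+b*y+d*z
print('expected ring centre, sleeve, jaw px',proj(c,[W(-.0055,-.0015,.012),W(-.0705,-.0015,.0105),W(-.147,-.0015,.012)]).round(0).tolist())
im=c['img'].astype(int); sat=im[:,:,0]-im[:,:,1]; g=cv2.cvtColor(c['img'],cv2.COLOR_RGB2GRAY)
for v in range(30,330,7): print(v,''.join(('R' if sat[v,u]>60 else ('#' if g[v,u]<60 else str(min(9,g[v,u]//16)))) for u in range(205,310,3)))
save('z',c['img'],1.5)
E
```

```text
[-0.43809173 -0.05593096  0.48297077] [0.56497163 0.13416699 0.4775614 ] 0.5971978050843728 18.3
expected ring centre, sleeve, jaw px [[255.0, 99.0], [255.0, 164.0], [255.0, 218.0]]
30 44444444445644444444444444444444454
37 55555555568455555554545554544555555
44 RRRRRRRRRRRRRRRRRRRRRRRRRRRRRRRRRRR
51 RRRRRRRRRRRRRRRRRRRRRRRRRRRRRRRRRRR
58 RRRRRRRRRRRRRRRRRRRRRRRRRRRRRRRRRRR
65 RRRRRRRRRRRRRRRRRRRRRRRRRRRRRRRRRRR
72 RRRRRRRRRRRRRR5667665RRRRRRRRRRRRRR
79 RRRRRRRRRRR5677778877765RRRRRRRRRR4
86 RRRRRRRR##677766777667775#RRRRRRRR5
93 RRRRRRRRR5775777777775677RRRRRRRRR4
100 4RRRRRRRR6765777777776577RRRRRRRR44
107 5RRRRRRRRR776677777765776RRRRRRRR45
114 5RRRRRRRRRR577777777776RRRRRRRRRR54
121 99998666999999776677699999996669999
128 99998888999989677777789989988889999
135 88888888888888577777688888888888888
142 99888888888889RRRRRR799998888999999
149 998888888888884RRRRR599998889999999
156 998888888888885RRRRR688888899999999
163 988888888888885RRRRR688888999999999
170 988888888888886RRRRR688889999999999
177 977777777777777RRRRR677779999999999
184 ##############RRRRRRR##############
191 ###############RRRRR###############
198 ###############99999###############
205 88888888888888799999999999999999999
212 8888888887R785667799869999999999999
219 8888888887R767777777777799999999999
226 8888888887RR77777777897779999999999
233 #488888888RRR777789999977999999999#
240 ##888888888RR788899999999999999997#
247 ##88888888RRR888999999999999999995#
254 ##8888888RRR788999999999999999999##
261 ##7888885RR6888999999999999999999##
268 ##888886RRR88899999999999999999997#
275 #788888RRR888999999999999999999999#
282 5888886RR78899999999999999999999999
289 888755RR788999999999999999999999999
296 888R7888R79999999999999999999999999
303 8888RRRR789999999999999999999999999
310 88888888888999999999999999999999999
317 88888888889999999999999999999999999
324 88888888899999999999999999999999999
```

```bash
python3 -c "
from bench import ctrl
print(ctrl.hand_in())"
```

```text
the job is handed in; nothing more can be done
None
```

The red-sleeved spanner is hung on the red plate's stud, and I handed the job in at about 18.3 s on the robot's clock. The hand-in reports no verdict.

**What I did:** I gripped the spanner by its sleeve on the mat. The tool can only point down, so I tilted the spanner 30° in the grip by pressing its ring lightly on the stud's head. I then passed the ring over the head, felt it touch the plate at about 15 N, and slid it down the slope until it stopped on the neck. After that I let go and moved up and clear.

**Last checks:**
- **Position:** in the final wrist image the ring, sleeve and jaw lie at about (256,96), (257,165) and (258,219). For a correctly hung spanner I expected (255,99), (255,164) and (255,218).
- **Behind the head:** the slot and neck were visible through the hole while the spanner was still held.
- **Forces:** wrist readings stayed at 16 N or less throughout. After release they were near zero.

**What disagreed or was missed:**
- The first set of moves was refused because I left fields out of the rows.
- After tilting, the ring was 9.4 mm too far up the slope, because the spanner's position in the grip differed from what I had calculated. I corrected this from the camera before inserting.
- The last picture was read only as numbers, because the 12-view limit was used up.
- I never measured the other tools' positions after the job. The arm was not steered near any of them, and no reading suggested contact.

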